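Dispense chocolate into the milk pan, holding the dispenser lever at its third click

TASK

For hot chocolate, stand the milk pan on the worktop under the dispenser's spout; then press the dispenser's spring lever down past its first two clicks to the third, no further, so that the gate lets all three chocolate chunks slide into the pan. The lever springs back if released: finish still holding it pressed at the third click, with the pan standing under the spout and all three chunks in it. Leave the mug, kettle and jar alone.

Things in the scene. Friction and masses are not known exactly. Their poses are not given: they have to be found in the camera images.
- dispenser: Steel chocolate dispenser, fixed. Origin on the worktop; its front looks along its own -x (towards the robot). Foot plate: x -30 to 80, y -55 to 145 mm, 12 high. Chute over y = 0 on a 50 mm square post (x 5 to 55, 160 high). To its left (+y) the lever housing: x -20 to 25, y 65 to 135, 200 high. Only the chute overhangs the place for the pan.
- spout_lip (a point): Middle of the chute floor's lower edge: x -85, y 0, 105 mm above the worktop. The open aluminium chute (41 mm wide inside, walls 25 high, 35 degrees) rises from it along the dispenser's +x, to 225 mm high. A steel gate in a dark frame (58 wide, bar up to 168 mm high), 35 mm up the slope, holds the chunks back.
- catch_spot (a point): Point on the worktop 35 mm out in front of the lip (x -120, y 0 of the dispenser): where the middle of the pan is best placed. Chunks fly 10 to 65 mm out from the lip as they drop.
- lever (a joint): Downward press of the lever, m: 0 at rest, clicks at 0.012, 0.024, 0.036, bottom stop 0.050. Spring: about 3 N at rest to 6 N at the bottom; the clicks add +-2 N, so pressing takes up to 8 N. Always springs back when released. The gate rises 0.6 of it: chunks pass from about 0.028. Black bars on the housing front, 12 mm apart, mark the tab's middle height at rest and at each click.
- lever_tab: Black tab of the lever, to be pressed down on its flat top: 50 mm (x) by 42 mm (y) by 12 mm thick, sticking out of the housing's front, with free space above and in front. Origin: centre of its underside, 178 mm above the worktop at rest (top at 190 mm), at x -46, y 100 of the dispenser. Its axes are parallel to the dispenser's.
- milk_pan: Small steel milk pan, loose, 0.26 kg: 130 mm across the rim, 60 mm high, 3 mm wall, floor 4 mm thick. Origin: centre of its underside. A black straight bar handle runs along its own -x, from x -63 to -188 mm, 18 mm wide (y), 14 mm thick, its middle 48 mm above the underside.
- pan_grip (a point): Point in the middle of the pan's handle: x -125 mm, z 48 mm of the pan.
- chunk0_mid (a point): Centre of a chocolate chunk: loose dark brown disc, 34 mm across, 16 mm thick, 18 g, first at the gate.
- chunk1_mid (a point): Centre of a chocolate chunk: loose dark brown disc, 34 mm across, 16 mm thick, 18 g, second in the queue.
- chunk2_mid (a point): Centre of a chocolate chunk: loose dark brown disc, 34 mm across, 16 mm thick, 18 g, last in the queue.
- mug: White mug, 80 mm across, 90 mm high, with a handle along its own +y. Origin: centre of its underside. Leave it alone. It stands on one side of the dispenser, the pan on the other; which side is which varies.
- kettle: Steel kettle, about 144 mm across, 212 mm high, black handle along its own -x reaching 120 mm out. Origin: centre of its underside. Leave it alone.
- jar: Glass jar with steel lid, 70 mm across, 110 mm high. Origin: centre of its underside. Leave it alone.
There are look-alikes about, which are no part of the job. Leave any blue or orange look-alike of the part that bears chunk0_mid alone.

How it is judged (in metres and radians):
On the way, in this order (a step that is already met when the one before it is completed fails the run):
1. the pan stands on the worktop under the spout, the lever still up (height (world z) of milk_pan below 0.008 m and angle between milk_pan's own z axis and vertical below 0.12 rad and horizontal distance between milk_pan and catch_spot below 0.045 m and value of joint lever below 0.006 m), for 0.2 s.
2. the lever is pressed to its third click (value of joint lever between 0.031 and 0.042 m and contact force between the fingers and lever_tab above 1 N), for 0.3 s.
At the end, for the whole second after the job is handed in: The lever is held by the fingers at its third click (0.031 to 0.042 m, pushed with more than 1 N); all three chunks lie in the milk pan, which stands upright on the worktop under the spout (middle within 55 mm of the catch spot) (all of step 2 and height (world z) of milk_pan below 0.008 m and angle between milk_pan's own z axis and vertical below 0.12 rad and horizontal distance between each of chunk0_mid, chunk1_mid, chunk2_mid and milk_pan below 0.062 m and z of chunk0_mid in the frame of milk_pan between 0 and 0.055 m and z of chunk1_mid in the frame of milk_pan between 0 and 0.055 m and z of chunk2_mid in the frame of milk_pan between 0 and 0.055 m and horizontal distance between milk_pan and catch_spot below 0.055 m); the arm keeps its last pose, push and grip.
It fails at once if the lever is pushed beyond its third click, on towards the bottom stop (value of joint lever above 0.045 m).
It fails at once if the mug is knocked over or shoved (over 30 mm) (distance of mug from where it was at the start of the episode above 0.03 m or angle between mug's own z axis and vertical above 0.4 rad).
It fails at once if the kettle is knocked over or shoved (over 30 mm) (distance of kettle from where it was at the start of the episode above 0.03 m or angle between kettle's own z axis and vertical above 0.4 rad).
It fails at once if the glass jar is knocked over or shoved (over 30 mm) (distance of jar from where it was at the start of the episode above 0.03 m or angle between jar's own z axis and vertical above 0.4 rad).
It also fails if it takes over 64 s, if anything falls off the work surface, if the arm or the gripper's body presses on something with over 40 N, if the wrist force passes 120 N, or if a joint passes its speed limit or range.

ROBOT

A 7-joint arm with a two-finger parallel gripper is mounted at the origin on the work surface. World frame = base frame: x ahead of the robot, y to its left, z up, the work surface at z = 0. Lengths are in m, angles in degrees, forces in N, time in s.
With the tool pointing down it reaches from about 0.35 to 0.9 m from the base axis. Payload 19.9 kg.
Tool frame: the origin (TCP) lies between the finger pads; the fingertips stand ahead of it and the grasp point (between the pads) is the TCP (env.finger_overhang is the x of the fingertips in the tool frame, in m); x points along the fingers, z is the direction in which the jaws open and shut, and the axes are right-handed (so a half turn about x gives the same grasp; the last joint's range is limited). The gripper opens to 94 mm and grips with 3 to 60 N. Pads are 16 mm wide; open, the fingers measure 119 mm over their backs; the gripper's body (75 mm by 177 mm) begins 78 mm behind the grasp point.
Start: joints at [62.481, 23.915, -0.59, 92.452, 0.269, 63.638, -3.037], TCP at [0.266, -0.566, 0.224] pointing down, gripper open.
Joint ranges: [-161.28, 161.28], [-22.2, 115.67], [-73.04, 71.86], [3.21, 147.25], [-68.34, 248.33], [10.77, 114.83], [-161.83, 161.83]. Speed limits (degrees/s): [108.29, 108.29, 136.94, 136.94, 172.46, 172.46, 172.46].

INTERFACE

Orientations are given as a 3x3 rotation matrix whose columns are the frame's x, y, z axes.
In Python, from station import env gives the robot as it stands.
- The arm moves only by the tool apply_moves, never from a script. Its argument "rows" is one flat list of numbers, 6 for each row, row after row: the shift along the world's x, y, z in mm, then the turn, a rotation vector about the world's x, y, z in rad. In form: [tx, ty, tz, rx, ry, rz, tx, ty, tz, rx, ry, rz, ...]. A call has 1 to 8 rows; each row shifts and turns the pose as measured when the row begins; what a row does not reach is not made up. A row lasts 1/10 s, in which the tool goes at most 50 mm and 8.59 degrees, less where a joint would pass 70% of its speed; a pose out of reach is approached as far as the arm can. A call with a gripper value outside its range is refused whole. "grip" is the opening, from 0 (shut) to 1 (fully open), set as the call begins (left out, the last holds). The fingers move at their own pace and stop on an object; the grip force is fixed at half the most. Time passes only in rows, so rows that do not move let the fingers close. It gives the time, the measured TCP pose, the force and the opening at its end, in the units of the state.
- env.observe(): the state, without advancing time (a new reading comes with each control period).
- env.capture(name): name is "scene" or "top" or "wrist"; returns a dict with "frame" (400x640x3 uint8, red, green, blue), "fx", "fy", "cx", "cy" (pixels), "R" (3x3) and "t" (3): a world point X has camera coordinates R X + t; the wrist camera has in their place "hand_eye" (4x4, takes a point from camera to tool coordinates, whose origin is the TCP and whose axes are the tool frame's). Camera axes: x right, y down, z forward; pixel columns grow to the right and rows downward; lengths in m; the calibration is good to about 2 mm. A picture is of the moment at which its call begins: read the wrist's pose just before it. There is no depth.
- env.hand_in(): hands the job in, once; it reports no verdict.
The state is a dict: "t": time; "q": joint angles; "dq": joint speeds; "joint_efforts": joint torques, N m; "ee_pos": TCP position; "tcp_rot": TCP orientation; "wrist_force": force on the tool from outside, world axes, zero at the start; "wrist_torque": the same for the moment, N m; "gripper_width": finger opening in m.
Only numpy, scipy, OpenCV 4.12 (cv2) and the standard library are available. Lean on these libraries where they do the work, as an engineer would, in place of code of your own. Each camera call takes 0.05 s, during which the arm holds its last target.

## Working session

There is one attempt and no reset: what is moved stays moved. The work goes in short steps, Python scripts to look and compute and a tool call to move; the robot and the scene stay as the last step left them, time stands still between calls to the robot, and variables do not carry over. Pictures are saved under pics/ and viewed, and the job is handed in when it is done.

Besides the shell and the picture viewer there is one more tool, called as name(argument=value, ...) on one line, values as JSON. apply_moves: Moves the arm, as the interface text tells. Its arguments: {"type":"object","properties":{"rows":{"type":"array"},"grip":{"type":"number"}},"required":["rows"]}

```bash
ls; mkdir -p pics; python3 - <<'E'
from station import env
import cv2
o=env.observe(); print(o, env.finger_overhang)
for n in("scene","top"):
    c=env.capture(n); print(n,c["fx"],c["fy"],c["cx"],c["cy"],c["R"],c["t"])
    cv2.imwrite(f"pics/{n}0.png",c["frame"][:,:,::-1])
E
```

```text
pics
{'t': 0.0, 'q': array([62.48107694, 23.94718236, -0.59109972, 92.48637899,  0.2691358 ,
       63.63962374, -3.03556766]), 'dq': array([-0.03982846,  0.00736203, -0.0770899 ,  0.03178664,  0.04314689,
        0.10214595, -0.0146521 ]), 'joint_efforts': array([ 2.38675915e-03, -8.51245379e+01,  6.39981218e-01, -4.25990367e+01,
       -4.88027791e-02,  1.88320986e-02,  1.84015994e-04]), 'ee_pos': array([ 0.26537005, -0.5654545 ,  0.22382828]), 'tcp_rot': array([[-6.08423599e-04,  9.05247349e-01,  4.24884534e-01],
       [ 1.09578296e-03,  4.24884961e-01, -9.05246690e-01],
       [-9.99999215e-01, -8.51922185e-05, -1.25046465e-03]]), 'wrist_force': array([-0.13572429,  0.55437709,  0.83581473]), 'wrist_torque': array([-0.0064294 , -0.00328167, -0.01335262]), 'gripper_width': 0.09428556319697752} 0.019
scene 450.8692175302275 450.8692175302275 324.13105806040585 199.78157603221058 [[ 0.77533002  0.63136846 -0.01540227]
 [ 0.31350094 -0.40592591 -0.85845286]
 [-0.54825224  0.66075565 -0.51266114]] [-0.42925177 -0.06156674  1.43239265]
top 400.77465264377275 400.77465264377275 317.33371215945266 202.46580741681584 [[ 0.02757526 -0.9994911  -0.01603566]
 [-0.98594276 -0.0245499  -0.16527003]
 [ 0.16479225  0.02036761 -0.98611798]] [-0.03489369  0.57544649  1.07330663]
```

View pics/scene0.png

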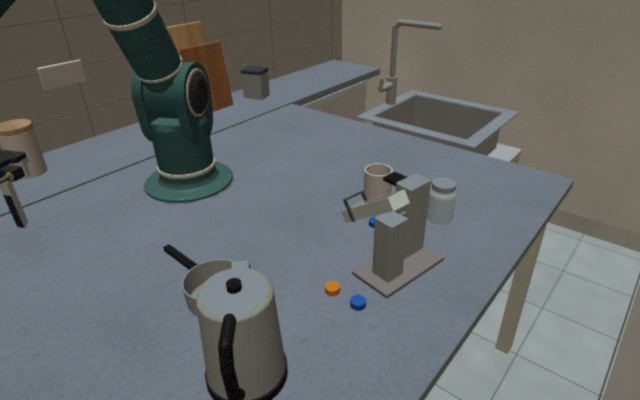

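View pics/top0.png

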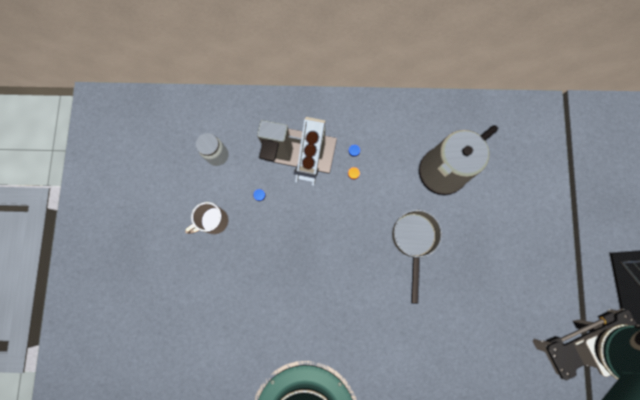

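The top view shows the pan at (416,233) with its handle down to (415,303), the kettle at (458,160), and the mug at (206,217). It also has the jar at (209,146) and the dispenser with its chute at (308,150). Three brown chunks sit in the chute at (312,137), (309,150) and (308,162). The discs at (354,151), (259,195) (blue) and (354,173) (orange) are look-alikes and stay where they are.

```bash
cat > h.py <<'E'
import numpy as np,cv2
from station import env
def ray(c,u,v,z):
    R=np.array(c["R"]);t=np.array(c["t"]);d=R.T@np.array([(u-c["cx"])/c["fx"],(v-c["cy"])/c["fy"],1]);o=-R.T@t
    return o+d*(z-o[2])/d[2]
def proj(c,X):
    p=np.array(c["R"])@np.array(X)+np.array(c["t"]); return np.array([c["cx"]+c["fx"]*p[0]/p[2],c["cy"]+c["fy"]*p[1]/p[2]])
E
python3 - <<'E'
from h import *
c=env.capture("top");f=c["frame"][:,:,::-1]
cv2.imwrite("pics/t_disp.png",cv2.resize(f[100:210,180:380],None,fx=4,fy=4,interpolation=cv2.INTER_CUBIC))
cv2.imwrite("pics/t_pan.png",cv2.resize(f[110:310,360:520],None,fx=3,fy=3,interpolation=cv2.INTER_CUBIC))
s=env.capture("scene");f=s["frame"][:,:,::-1]
cv2.imwrite("pics/s_disp.png",cv2.resize(f[150:320,310:470],None,fx=3.5,fy=3.5,interpolation=cv2.INTER_CUBIC))
E
```

```text
(no output)
```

View pics/t_disp.png

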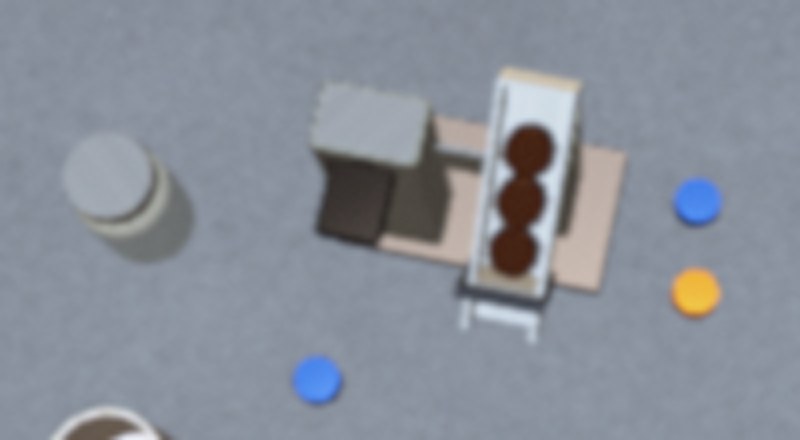

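View pics/t_pan.png

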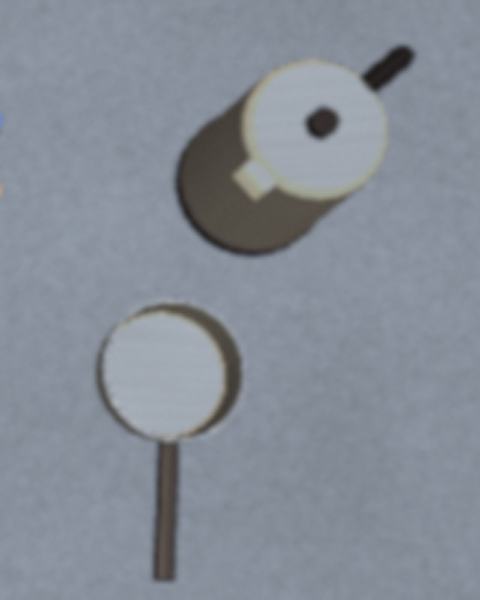

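View pics/s_disp.png

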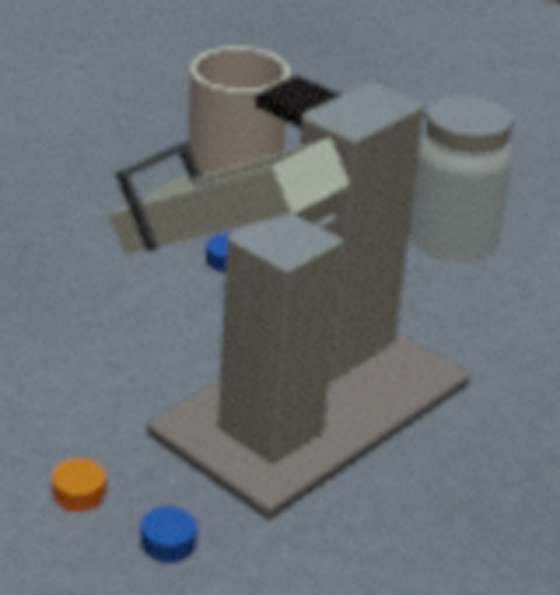

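```bash
python3 - <<'E'
from h import *
c=env.capture("top")
print("cam",-np.array(c["R"]).T@c["t"])
P=[((600,292),(-30,-55,12)),((627,152),(80,-55,12)),((325,82),(25,135,200)),((432,97),(25,65,200)),((415,165),(-20,65,200)),((312,150),(-20,135,200)),((506,321),(-85,0,105))]
W=[];M=[]
for (u,v),m in P:
    W.append(ray(c,180+u/4,100+v/4,m[2]/1e3)[:2]);M.append(np.array(m[:2])/1e3)
W=np.array(W);M=np.array(M)
mc,wc=M.mean(0),W.mean(0);A=(M-mc);B=W-wc
th=np.arctan2((A[:,0]*B[:,1]-A[:,1]*B[:,0]).sum(),(A*B).sum());R=np.array([[np.cos(th),-np.sin(th)],[np.sin(th),np.cos(th)]])
o=wc-R@mc;print("disp",o,np.degrees(th));print((W-(M@R.T+o))*1000)
for n,p in dict(catch=(-.12,0),lip=(-.085,0),tab=(-.046,.1)).items():print(n,R@p+o)
f=c["frame"]; 
# pan
for (u,v) in [(170,372),(100,372),(241,372),(170,302),(170,440)]:print("rim",ray(c,360+u/3,110+v/3,.06))
for (u,v) in [(168,445),(163,580)]:print("hdl",ray(c,360+u/3,110+v/3,.055))
for n,(u,v,z) in dict(mug=(206,217,.09),jar=(207,143,.11),kettle=(464,153,.2),blue=(259,195,.016),orange=(354,173,.016)).items():print(n,ray(c,u,v,z))
E
```

```text
cam [ 0.39144689 -0.04260947  1.15295148]
disp [ 0.70922861 -0.00469697] -9.647261227680524
[[-0.15098515  0.25779175]
 [-1.63132446  1.0761138 ]
 [-1.37641128 -1.05757246]
 [ 1.96858937  0.53736014]
 [ 1.97414856  1.78729297]
 [-1.4969218  -2.75625386]
 [ 0.71290477  0.15526765]]
catch [0.59092563 0.01541287]
lip [0.62543066 0.0095475 ]
tab [0.68063733 0.10159761]
rim [ 0.49392146 -0.29243908  0.06      ]
rim [ 0.49226604 -0.22920918  0.06      ]
rim [ 0.49559739 -0.35645213  0.06      ]
rim [ 0.55806384 -0.29328633  0.06      ]
rim [ 0.43277918 -0.29163145  0.06      ]
hdl [ 0.42844793 -0.29091635  0.055     ]
hdl [ 0.3098375  -0.28497568  0.055     ]
mug [0.52207658 0.2771748  0.09      ]
jar [0.72213415 0.28336975 0.11      ]
kettle [ 0.68233228 -0.37841537  0.2       ]
blue [0.59913354 0.15018928 0.016     ]
orange [ 0.67095851 -0.12334887  0.016     ]
```

Fit residuals are under 3 mm, and the rim comes out at 127 × 125 mm against the stated 130, so the positions fit. The pan centre is about (0.4945, -0.2925) at yaw -2.8°, the catch spot (0.591, 0.015), and the tab (0.681, 0.102). I'll go above the handle.

apply_moves(rows=[20,40,0,0,0,-0.07,20,40,0,0,0,-0.07,20,40,0,0,0,-0.07,20,40,0,0,0,-0.07,20,40,0,0,0,-0.07,20,40,0,0,0,-0.07,14,38,0,0,0,-0.067,0,0,0,0,0,0], grip=0.6)

```text
t: 1.05
ee_pos: [0.4006, -0.2766, 0.2232]
tcp_rot: [[-0.001, 0.997, -0.071], [0.001, -0.071, -0.997], [-1.0, -0.001, -0.001]]
wrist_force: [-0.5, -1.4, 0.8]
gripper_width: 0.0564
```

apply_moves(rows=[-1,-11,-60,0,0,0.02,0,0,0,0,0,0])

```text
t: 1.25
ee_pos: [0.4005, -0.286, 0.1733]
tcp_rot: [[0.001, 0.999, -0.048], [-0.0, -0.048, -0.999], [-1.0, 0.001, 0.0]]
wrist_force: [0.2, 0.9, 0.6]
gripper_width: 0.0563
```

```bash
python3 - <<'E'
from h import *
o=env.observe();print(o["ee_pos"],o["tcp_rot"])
c=env.capture("wrist");cv2.imwrite("pics/w1.png",c["frame"][:,:,::-1])
H=np.array(c["hand_eye"]);R=np.array(o["tcp_rot"])@H[:3,:3];t=np.array(o["tcp_rot"])@H[:3,3]+o["ee_pos"]
k=dict(c);k["R"]=R.T;k["t"]=-R.T@t
print("cam",t)
for n,p in dict(ctr=(.4945,-.2925,.06),grip=(.3996,-.2879,.055),tip=(.307,-.2833,.055),rimL=(.4945+.003,-.2275,.06),rimR=(.4945-.003,-.3575,.06)).items():print(n,proj(k,p))
E
```

```text
[ 0.40049106 -0.2860437   0.17331528] [[ 1.06123652e-03  9.98853886e-01 -4.78517373e-02]
 [-1.50882781e-04 -4.78516037e-02 -9.98854444e-01]
 [-9.99999426e-01  1.06724081e-03  9.99279829e-05]]
cam [ 0.46765438 -0.28976178  0.33395418]
ctr [316.02921945  93.5475896 ]
grip [315.81802584 199.04992077]
tip [315.55852466 286.8453726 ]
rimL [240.70114163  93.69634396]
rimR [391.38331638  93.39878385]
```

View pics/w1.png

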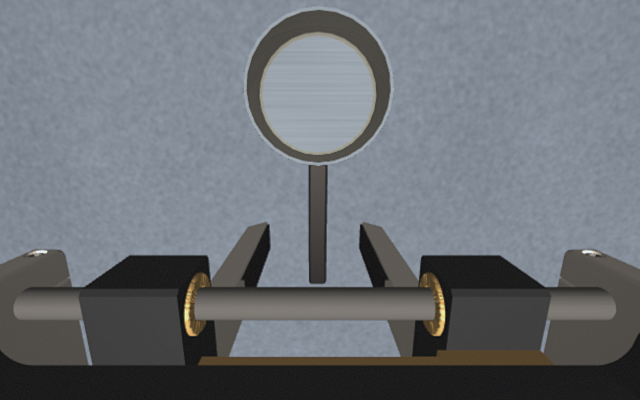

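The pan rim sits at (318,86) and the handle runs from (318,165) to (317,283), centred between the open fingers. Position agrees with the top view within about 5 mm. Descending.

apply_moves(rows=[0,-2,-40,0,0,0,0,0,-40,0,0,0,0,0,-30,0,0,0,0,0,0,0,0,0])

```text
t: 1.7
ee_pos: [0.4059, -0.2926, 0.0725]
tcp_rot: [[0.013, 0.998, -0.053], [-0.008, -0.053, -0.999], [-1.0, 0.013, 0.008]]
wrist_force: [0.0, 0.2, 1.5]
gripper_width: 0.0568
```

apply_moves(rows=[-4,4,-12,0.008,0.013,0.005,0,0,-12,0,0,0,0,0,0,0,0,0])

```text
t: 2.0
ee_pos: [0.4039, -0.2904, 0.0521]
tcp_rot: [[0.003, 0.999, -0.049], [-0.003, -0.049, -0.999], [-1.0, 0.004, 0.003]]
wrist_force: [0.4, 0.6, 1.0]
gripper_width: 0.0564
```

apply_moves(rows=[-2,2,-4,0.003,0.003,0,0,0,0,0,0,0,0,0,0,0,0,0])

```text
t: 2.3
ee_pos: [0.4027, -0.2889, 0.0497]
tcp_rot: [[0.002, 0.999, -0.05], [-0.001, -0.05, -0.999], [-1.0, 0.002, 0.001]]
wrist_force: [0.3, 0.1, 0.2]
gripper_width: 0.0563
```

apply_moves(rows=[0,0,0,0,0,0,0,0,0,0,0,0,0,0,0,0,0,0,0,0,0,0,0,0,0,0,0,0,0,0], grip=0.0)

```text
t: 2.8
ee_pos: [0.4031, -0.2892, 0.0505]
tcp_rot: [[0.003, 0.999, -0.05], [-0.002, -0.05, -0.999], [-1.0, 0.003, 0.002]]
wrist_force: [-0.2, 0.3, -0.9]
gripper_width: 0.02
```

apply_moves(rows=[0,0,0,0,0,0,0,0,0,0,0,0,0,0,10,0,0,0,0,0,4,0,0,0,0,0,0,0,0,0])

```text
t: 3.3
ee_pos: [0.4027, -0.289, 0.0655]
tcp_rot: [[0.002, 0.999, -0.05], [-0.001, -0.05, -0.999], [-1.0, 0.002, 0.001]]
wrist_force: [-0.5, -0.4, -1.8]
gripper_width: 0.0175
```

```bash
python3 - <<'E'
from h import *
o=env.observe();print(o["ee_pos"],o["wrist_force"],o["wrist_torque"],o["gripper_width"])
c=env.capture("scene");cv2.imwrite("pics/s2.png",cv2.resize(c["frame"][180:400,120:400,::-1],None,fx=2.5,fy=2.5))
E
```

```text
[ 0.40272915 -0.28897711  0.06549733] [-0.45906568 -0.40677669 -1.79767073] [ 0.0262483   0.20027934 -0.03966741] 0.017545986253269003
```

View pics/s2.png

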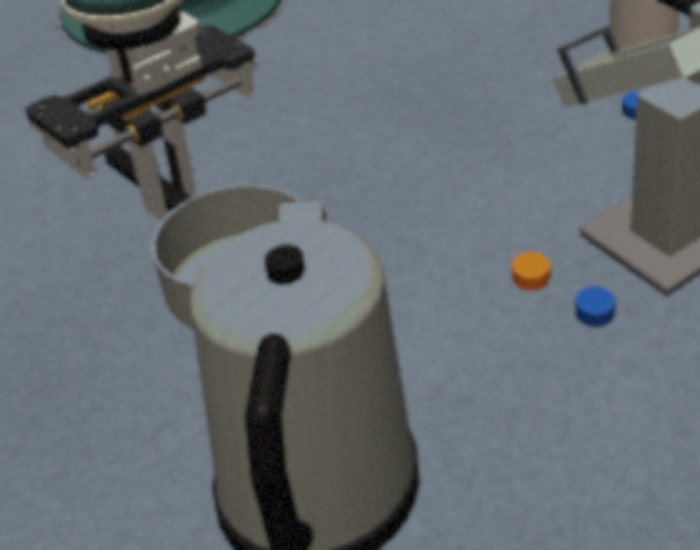

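The pan is held and lifted about 15 mm (width 17.5 mm, torque consistent with its weight). Carrying it to the catch spot.

apply_moves(rows=[5,15,0,0,0,0,9,30,0,0,0,0,10,33,0,0,0,0,10,33,0,0,0,0,10,33,0,0,0,0,10,33,0,0,0,0,10,30,0,0,0,0,5,15,0,0,0,0])

```text
t: 4.15
ee_pos: [0.4716, -0.0611, 0.0652]
tcp_rot: [[0.002, 0.998, -0.056], [-0.002, -0.056, -0.998], [-1.0, 0.003, 0.002]]
wrist_force: [-0.4, -1.6, -3.6]
gripper_width: 0.0176
```

apply_moves(rows=[6,20,0,0,0,0.002,7,20,0,0,0,0.002,7,20,0,0,0,0.002,5,15,0,0,0,0.001,0,5,0,0,0,0,0,0,0,0,0,0])

```text
t: 4.75
ee_pos: [0.497, 0.0249, 0.0647]
tcp_rot: [[0.001, 0.999, -0.045], [-0.002, -0.045, -0.999], [-1.0, 0.002, 0.002]]
wrist_force: [-0.0, 0.4, -2.0]
gripper_width: 0.018
```

apply_moves(rows=[0,-5,-4,0,0,0,0,0,-6,0,0,0,0,0,-4,0,0,0,0,0,0,0,0,0])

```text
t: 5.15
ee_pos: [0.4963, 0.0168, 0.0495]
tcp_rot: [[0.001, 0.999, -0.048], [-0.002, -0.048, -0.999], [-1.0, 0.001, 0.002]]
wrist_force: [-3.0, 4.7, 10.7]
gripper_width: 0.0178
```

```bash
python3 - <<'E'
from h import *
o=env.observe();print(o["ee_pos"],o["wrist_force"],o["wrist_torque"],o["gripper_width"])
c=env.capture("top");cv2.imwrite("pics/t3.png",cv2.resize(c["frame"][100:300,200:400,::-1],None,fx=3,fy=3,interpolation=cv2.INTER_CUBIC))
print("rim expected",proj(c,(.591,.0154,.06)))
c=env.capture("scene");cv2.imwrite("pics/s3.png",cv2.resize(c["frame"][130:320,240:480,::-1],None,fx=3,fy=3))
E
```

```text
[0.49628861 0.01680944 0.04952811] [-3.03047107  4.71505779 10.70192604] [1.18135387 0.67845246 0.11626716] 0.01779844000894031
rim expected [304.7353046  196.14337641]
```

View pics/t3.png

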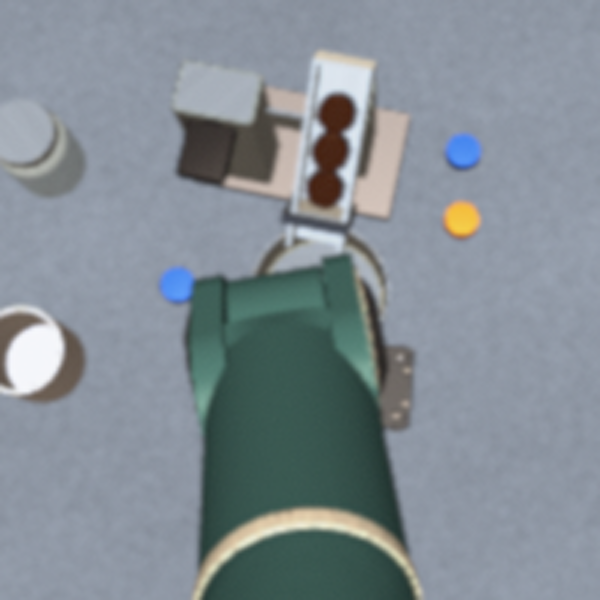

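View pics/s3.png

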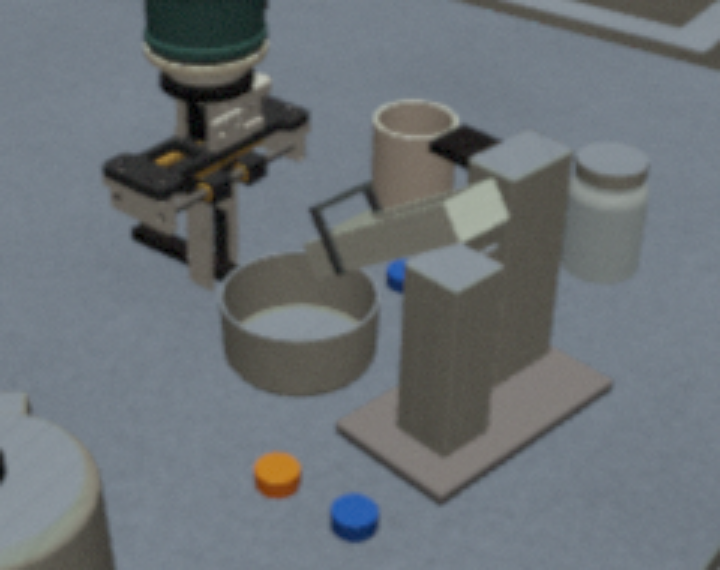

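The pan stands on the worktop with the chute lip over its rear part (rim in the scene crop from 222 to 379 px). Releasing.

apply_moves(rows=[0,0,0.5,0,0,0,0,0,0,0,0,0,0,0,0,0,0,0,0,0,0,0,0,0], grip=0.6)

```text
t: 5.65
ee_pos: [0.4966, 0.0155, 0.0498]
tcp_rot: [[0.002, 0.999, -0.05], [-0.002, -0.05, -0.999], [-1.0, 0.002, 0.002]]
wrist_force: [-0.1, -0.5, -0.0]
gripper_width: 0.0463
```

apply_moves(rows=[0,0,15,0,0,0,0,0,30,0,0,0,-10,0,40,0,0,0,-25,0,40,0,0,0,-30,0,40,0,0,0,-30,0,40,0,0,0,0,0,20,0,0,0,0,0,0,0,0,0])

```text
t: 6.45
ee_pos: [0.3971, 0.0151, 0.2801]
tcp_rot: [[0.001, 0.999, -0.05], [-0.003, -0.05, -0.999], [-1.0, 0.001, 0.003]]
wrist_force: [1.1, 0.3, -0.5]
gripper_width: 0.0561
```

```bash
python3 - <<'E'
from h import *
o=env.observe();print(o["ee_pos"],o["wrist_force"])
c=env.capture("top");cv2.imwrite("pics/t4.png",cv2.resize(c["frame"][100:300,200:400,::-1],None,fx=3,fy=3,interpolation=cv2.INTER_CUBIC))
c=env.capture("scene");cv2.imwrite("pics/s4.png",cv2.resize(c["frame"][130:320,240:480,::-1],None,fx=3,fy=3))
for u,v in [(222,300),(379,300),(300,250),(300,352),(300,303)]:print(ray(c,240+u/3,130+v/3,.06))
E
```

```text
[0.39713613 0.01506561 0.28013704] [ 1.06140655  0.30369161 -0.48306287]
[ 0.54973538 -0.03214543  0.06      ]
[0.6483733  0.04459086 0.06      ]
[0.55388778 0.06474848 0.06      ]
[ 0.64053405 -0.04847308  0.06      ]
[0.60135488 0.00272274 0.06      ]
```

View pics/t4.png

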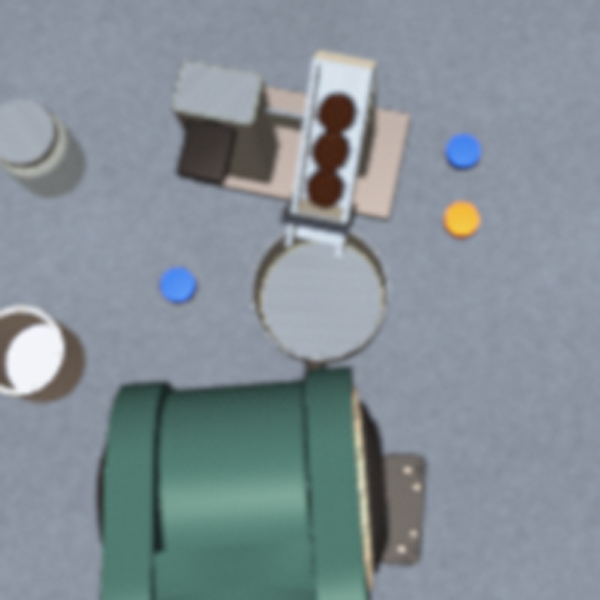

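View pics/s4.png

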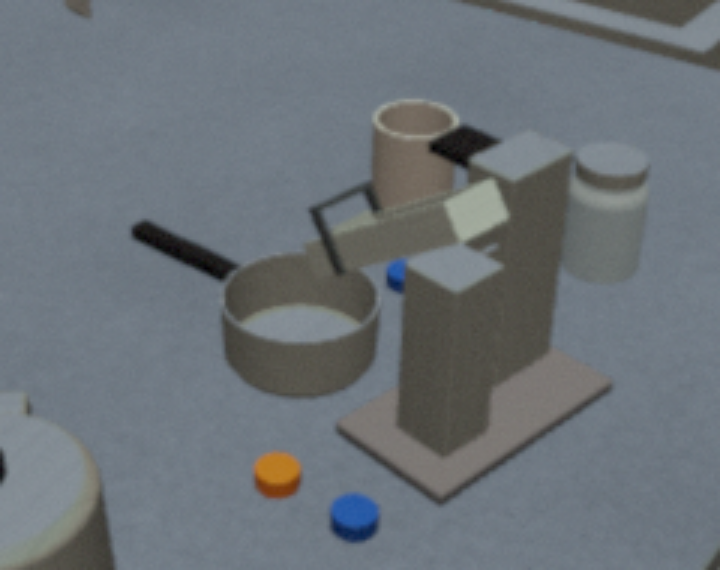

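The pan stands within about 10 mm of the catch spot in both views, well inside the 45 mm limit, and all three chunks are still in the chute at crop (338,112), (330,150) and (325,187). Next, close the fingers and go above the tab.

apply_moves(rows=[20,6,0,0,0,-0.015,40,13,0,0,0,-0.02,45,14,0,0,0,-0.02,45,14,0,0,0,-0.02,45,14,0,0,0,-0.02,40,13,0,0,0,-0.02,20,6,0,0,0,0,0,0,0,0,0,0], grip=0.0)

```text
t: 7.35
ee_pos: [0.6591, 0.0977, 0.2594]
tcp_rot: [[-0.022, 0.985, -0.172], [-0.004, -0.172, -0.985], [-1.0, -0.021, 0.007]]
wrist_force: [-0.4, 0.1, -1.5]
gripper_width: 0.0006
```

```bash
python3 - <<'E'
from h import *
c=env.capture("top")
print("tabfront meas",ray(c,267.25,159.75,.19))
E
```

```text
tabfront meas [0.65690003 0.10473559 0.19      ]
```

apply_moves(rows=[16,5,0,0.004,-0.022,0,0,0,0,0,0,0,0,0,-15,0,0,0,0,0,-10,0,0,0,0,0,0,0,0,0])

```text
t: 7.9
ee_pos: [0.6728, 0.1015, 0.2296]
tcp_rot: [[-0.003, 0.985, -0.172], [-0.001, -0.172, -0.985], [-1.0, -0.003, 0.001]]
wrist_force: [-0.4, -0.7, -0.2]
gripper_width: 0.0003
```

```bash
python3 - <<'E'
from h import *
o=env.observe();print(o["ee_pos"],o["wrist_force"])
c=env.capture("wrist");cv2.imwrite("pics/w5.png",c["frame"][:,:,::-1])
c=env.capture("scene");cv2.imwrite("pics/s5.png",cv2.resize(c["frame"][130:320,240:480,::-1],None,fx=3,fy=3))
E
```

```text
[0.67284052 0.10146077 0.2295894 ] [-0.42813185 -0.69582461 -0.22148361]
```

View pics/w5.png

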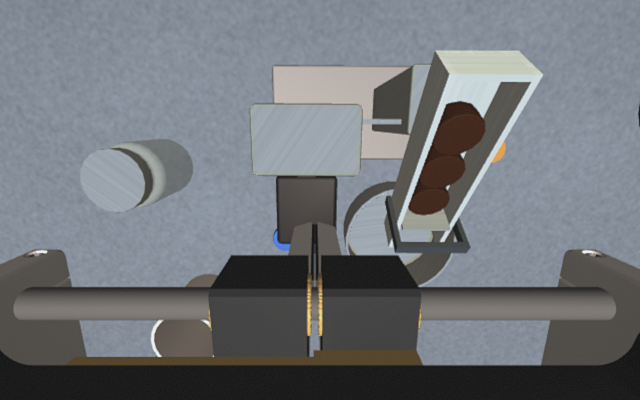

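View pics/s5.png

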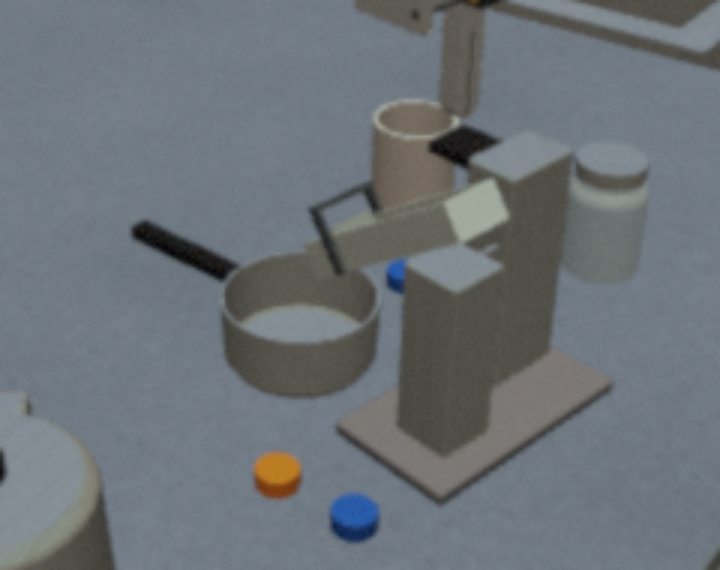

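Fingertips are above the tab (wrist: tips at (316,225), tab from 277 to 337 px across, centre 307). I'll shift about 5 mm to +y and descend.

apply_moves(rows=[3,6,-8,0.001,-0.003,0,0,0,0,0,0,0,0,0,-6,0,0,0,0,0,0,0,0,0])

```text
t: 8.4
ee_pos: [0.6769, 0.1084, 0.217]
tcp_rot: [[0.004, 0.985, -0.172], [0.001, -0.172, -0.985], [-1.0, 0.003, -0.002]]
wrist_force: [-0.5, 0.5, 0.3]
gripper_width: 0.0002
```

apply_moves(rows=[0,0,-6,0,0,0,0,0,0,0,0,0])

```text
t: 8.6
ee_pos: [0.6769, 0.1083, 0.2105]
tcp_rot: [[0.004, 0.985, -0.172], [0.001, -0.172, -0.985], [-1.0, 0.003, -0.002]]
wrist_force: [0.8, -1.2, -1.0]
gripper_width: 0.0005
```

apply_moves(rows=[0,0,-2,0,0,0,0,0,0,0,0,0])

```text
t: 8.8
ee_pos: [0.6772, 0.1083, 0.2088]
tcp_rot: [[0.005, 0.985, -0.172], [0.001, -0.172, -0.985], [-1.0, 0.004, -0.002]]
wrist_force: [-2.3, -0.7, 3.3]
gripper_width: 0.0006
```

apply_moves(rows=[0,0,-3,0,0,0,0,0,0,0,0,0])

```text
t: 9.0
ee_pos: [0.6773, 0.1083, 0.2064]
tcp_rot: [[0.005, 0.985, -0.172], [0.001, -0.172, -0.985], [-1.0, 0.005, -0.002]]
wrist_force: [-3.1, -0.6, 3.8]
gripper_width: 0.0005
```

apply_moves(rows=[0,0,-3,0,0,0,0,0,0,0,0,0])

```text
t: 9.2
ee_pos: [0.6773, 0.1083, 0.204]
tcp_rot: [[0.006, 0.985, -0.173], [0.001, -0.173, -0.985], [-1.0, 0.005, -0.002]]
wrist_force: [-2.0, -0.6, 3.2]
gripper_width: 0.0009
```

apply_moves(rows=[0,0,-4,0,0,0,0,0,-4,0,0,0,0,0,0,0,0,0])

```text
t: 9.5
ee_pos: [0.6775, 0.1084, 0.1963]
tcp_rot: [[0.006, 0.985, -0.172], [0.002, -0.172, -0.985], [-1.0, 0.006, -0.003]]
wrist_force: [-2.0, -0.4, 4.2]
gripper_width: 0.0005
```

apply_moves(rows=[0,0,-4,0,0,0,0,0,-4,0,0,0,0,0,0,0,0,0])

```text
t: 9.8
ee_pos: [0.6775, 0.1083, 0.1883]
tcp_rot: [[0.006, 0.985, -0.173], [0.001, -0.173, -0.985], [-1.0, 0.006, -0.003]]
wrist_force: [-0.4, -0.4, 1.8]
gripper_width: 0.0005
```

apply_moves(rows=[0,0,-3,0,0,0,0,0,0,0,0,0])

```text
t: 10.0
ee_pos: [0.6776, 0.1084, 0.1854]
tcp_rot: [[0.007, 0.985, -0.173], [0.002, -0.173, -0.985], [-1.0, 0.006, -0.003]]
wrist_force: [-1.0, 0.2, 4.2]
gripper_width: 0.0003
```

apply_moves(rows=[0,0,-3,0,0,0,0,0,0,0,0,0])

```text
t: 10.2
ee_pos: [0.6777, 0.1084, 0.1829]
tcp_rot: [[0.007, 0.985, -0.173], [0.002, -0.173, -0.985], [-1.0, 0.007, -0.003]]
wrist_force: [-2.6, -0.3, 4.8]
gripper_width: 0.0005
```

apply_moves(rows=[0,0,-3,0,0,0,0,0,0,0,0,0])

```text
t: 10.4
ee_pos: [0.6777, 0.1084, 0.1805]
tcp_rot: [[0.007, 0.985, -0.173], [0.002, -0.173, -0.985], [-1.0, 0.007, -0.003]]
wrist_force: [-1.2, 0.0, 5.0]
gripper_width: 0.0005
```

apply_moves(rows=[0,0,-3,0,0,0,0,0,0,0,0,0])

```text
t: 10.6
ee_pos: [0.6778, 0.1084, 0.178]
tcp_rot: [[0.007, 0.985, -0.173], [0.002, -0.173, -0.985], [-1.0, 0.007, -0.003]]
wrist_force: [-1.1, 0.4, 3.0]
gripper_width: 0.0007
```

apply_moves(rows=[0,0,-3,0,0,0,0,0,0,0,0,0])

```text
t: 10.8
ee_pos: [0.6779, 0.1084, 0.1752]
tcp_rot: [[0.008, 0.985, -0.173], [0.002, -0.173, -0.985], [-1.0, 0.007, -0.003]]
wrist_force: [-0.5, -1.2, 1.7]
gripper_width: 0.0002
```

apply_moves(rows=[0,0,-2,0,0,0,0,0,0,0,0,0])

```text
t: 11.0
ee_pos: [0.6779, 0.1084, 0.1732]
tcp_rot: [[0.008, 0.985, -0.173], [0.002, -0.173, -0.985], [-1.0, 0.007, -0.003]]
wrist_force: [-1.8, 0.5, 4.6]
gripper_width: 0.0006
```

```bash
python3 - <<'E'
from h import *
c=env.capture("wrist");cv2.imwrite("pics/w6.png",c["frame"][:,:,::-1])
c=env.capture("scene");cv2.imwrite("pics/s6.png",cv2.resize(c["frame"][130:320,240:480,::-1],None,fx=3,fy=3))
c=env.capture("top");cv2.imwrite("pics/t6.png",cv2.resize(c["frame"][100:300,200:400,::-1],None,fx=3,fy=3,interpolation=cv2.INTER_CUBIC))
E
```

```text
(no output)
```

View pics/w6.png

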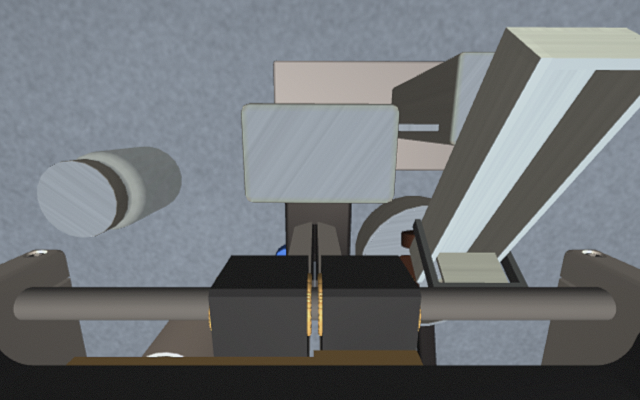

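View pics/s6.png

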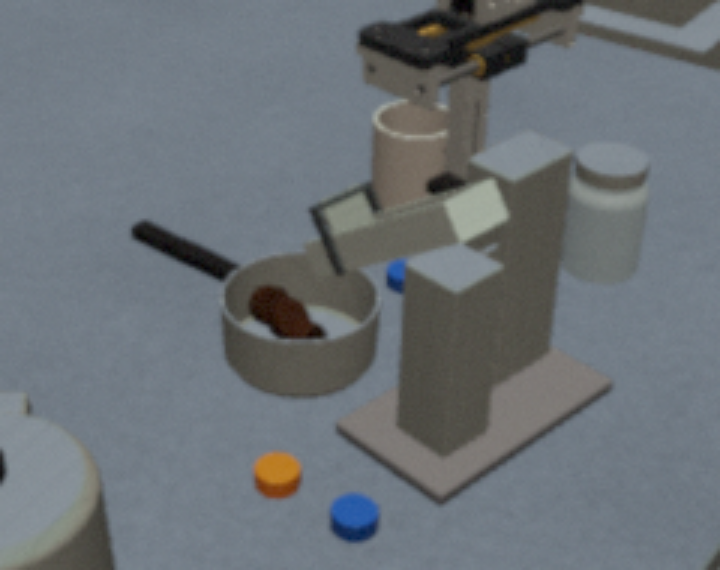

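apply_moves(rows=[0,0,0,0,0,0,0,0,0,0,0,0,0,0,0,0,0,0,0,0,0,0,0,0,0,0,0,0,0,0])

```text
t: 11.65
ee_pos: [0.6779, 0.1084, 0.1736]
tcp_rot: [[0.008, 0.985, -0.173], [0.002, -0.173, -0.985], [-1.0, 0.008, -0.003]]
wrist_force: [-2.6, 0.5, 4.6]
gripper_width: 0.0002
```

```bash
python3 - <<'E'
from h import *
o=env.observe();print(o["ee_pos"],o["wrist_force"])
a=env.capture("scene");b=env.capture("top")
print(env.observe()["wrist_force"])
A=cv2.resize(a["frame"][205:265,305:375,::-1],None,fx=6,fy=6,interpolation=cv2.INTER_CUBIC)
B=cv2.resize(b["frame"][110:230,270:340,::-1],None,fx=5,fy=5,interpolation=cv2.INTER_CUBIC)[:360]
B=cv2.resize(b["frame"][160:230,270:340,::-1],(360,360),interpolation=cv2.INTER_CUBIC)
cv2.imwrite("pics/z7.png",np.hstack([A[:360],B]))
cv2.imwrite("pics/l7.png",cv2.resize(a["frame"][155:215,360:440,::-1],None,fx=8,fy=8,interpolation=cv2.INTER_CUBIC))
k=lambda p:((proj(a,p)-[360,155])*8)
R=np.array([[np.cos(-.1684),-np.sin(-.1684)],[np.sin(-.1684),np.cos(-.1684)]])
for d in (.031,.036,.042):
  for x,y in ((-.071,.121),(-.071,.079)):
    w=R@(x,y)+[.7092,-.0047];print(d,k((*w,.190-d)))
E
```

```text
[0.67794417 0.10842461 0.17360757] [-2.62468236  0.5097001   4.58417754]
[-2.5599094  -0.12715684  3.57011272]
0.031 [249.19720362 214.84567407]
0.031 [152.5878881  261.82000804]
0.036 [248.17760276 229.58322047]
0.036 [151.78091836 276.77231575]
0.042 [246.96047908 247.17580714]
0.042 [150.81773068 294.61917883]
```

View pics/z7.png

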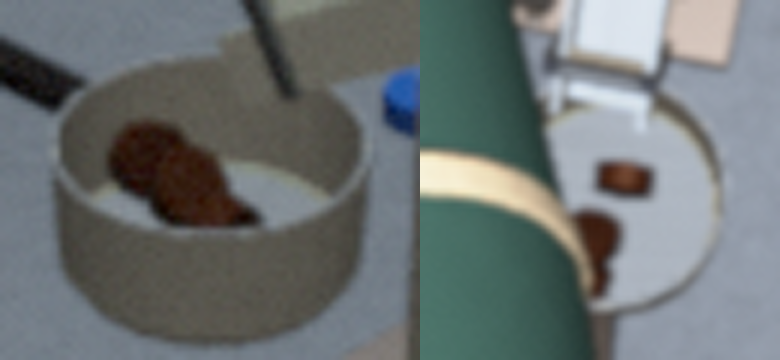

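View pics/l7.png

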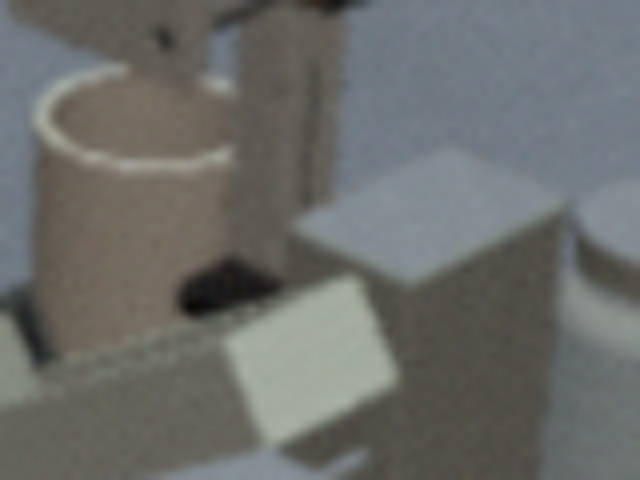

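All three chunks lie in the pan (scene crop (150,155), (190,185), (240,213); the top view shows two whole and one part-hidden). Kinematics put the lever at about 35.5 mm. The tab corner in the image suggests slightly less, so I'll compare it with the at-rest picture.

```bash
python3 - <<'E'
import cv2,numpy as np
a=cv2.imread("pics/s5.png");b=cv2.imread("pics/s6.png")
A=[cv2.resize(i[120:210,400:500],None,fx=4,fy=4,interpolation=cv2.INTER_CUBIC) for i in (a,b)]
cv2.imwrite("pics/cmp.png",np.hstack(A))
for i in (a,b):
  m=(i.max(2)<55).astype(np.uint8); n,l,st,c=cv2.connectedComponentsWithStats(m[120:210,400:500]); print(st[1:][st[1:,4]>100])
E
```

```text
[[  30    8   65   40 1377]]
[[ 28  54  36  20 434]]
```

View pics/cmp.png

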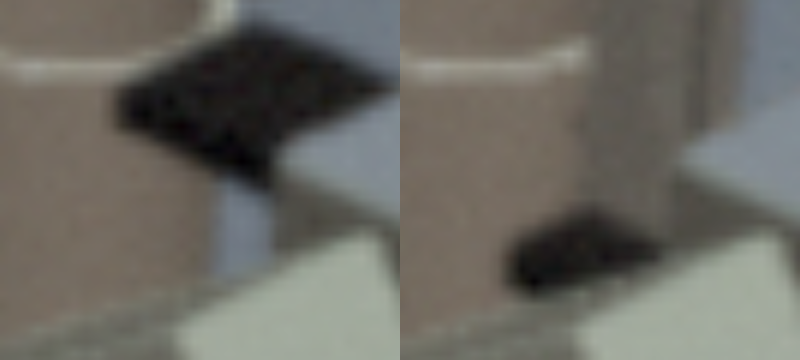

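The image shift is 12.3–13.2 px, or 33–35 mm, and kinematics say about 35.5 mm. Both are inside the 31–42 mm window. I'll nudge 1 mm to centre it and recheck.

apply_moves(rows=[0,0,-1,0,0,0,0,0,0,0,0,0,0,0,0,0,0,0,0,0,0,0,0,0,0,0,0,0,0,0])

```text
t: 12.25
ee_pos: [0.678, 0.1084, 0.1729]
tcp_rot: [[0.008, 0.985, -0.173], [0.002, -0.173, -0.985], [-1.0, 0.008, -0.003]]
wrist_force: [-2.3, -0.9, 5.4]
gripper_width: 0.0005
```

```bash
python3 - <<'E'
from h import *
o=env.observe();print(o["ee_pos"],o["wrist_force"],o["t"])
print(env.hand_in())
E
```

```text
[0.67795994 0.10839491 0.17289413] [-2.29485301 -0.94858844  5.43557914] 12.25
the job is handed in; nothing more can be done
None
```

The job is handed in at 12.25 s, with the arm still holding the lever down at about the third click. The hand-in gave no verdict, so the result below rests on my own checks.

- **Pan:** I carried it by the handle and set it down under the spout. Its middle was within about 12 mm of the catch spot in both camera views.
- **Lever:** the fingertips are at about 36 mm of press, pushing with about 5 N. The last camera check, taken 1 mm higher, gave 33–35 mm against about 35.5 mm from the arm's position. These differ slightly, but both are inside the 31–42 mm window.
- **Chunks:** the scene view shows all three in the pan and the chute is empty. In the top view the arm partly hides the third one.
- **Other things:** the mug, kettle, jar and the blue and orange look-alikes were not touched. The wrist camera and the top view disagreed on the pan's first position by about 5 mm, which did not affect the grasp.

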